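# Hang up the headband magnifier and lift the dust cover off a watch movement

### The job

The headband magnifier has been left standing astride the glass dust cover: hang it over the horizontal bar of the rail stand so that it hangs there by itself. Then lift the dust cover off the movement, without tipping it, and finish while still holding it in the air, level and still, right above its base with at least 10 cm between its rim and the bench top. Do not shift the movement, and leave everything else on the bench where it is.

Things in the scene. Friction and masses are not known exactly. Their poses are not given: they have to be found in the camera images.
- headband: headband magnifier, rigid black arch (105 to 170 g, weight low and balanced) standing on two feet over the dust cover. Origin on the bench midway between the feet; z up to the crown; arch in its x-z plane. Band 20 mm wide (y), 5 mm thick, inner width 145, inner height 120 mm. Feet at x = +-75 mm, 44 mm wide; lens barrel and battery box low outside the feet reach x = +-106 mm
- headband_seat (a point): middle of the underside of the headband's crown, 120 mm above its feet, flat over 36 mm in x: this spot goes onto the bar
- headband_crown (a point): grip point in the grey grip block on the headband's crown, 149 mm above the feet. The block is 24 x 24 mm and 34 mm tall (125 to 159 mm above the feet, standing on the band): grip it from above; this point is 24 mm above the band's top
- rail: aluminium rail stand, fixed: horizontal round bar of 12 mm diameter along its y, about 240 mm long, on two posts at its ends; the bar's axis is 180 mm above the bench. Origin on the bench below the bar's middle
- rail_mid (a point): middle of the bar, on its axis, 180 mm above the bench; y runs along the bar
- base: round black base disc of the dust cover, fixed on the bench, 104 mm across and 8 mm thick; origin at the centre of its underside
- movement: small watch movement in a steel holder, 46 x 28 x 18 mm, 90 g, loose, in the middle of the base under the cover; origin at the centre of its underside
- cover: glass dust cover standing on the base over the movement: bell open at the bottom, 80 mm across, 55 mm tall, wall 4 mm, with a steel knob on top; 220 g (may be 20 percent lighter or 30 percent heavier). Origin at the centre of its rim plane; z up
- cover_knob (a point): middle of the cover's knob, an upright steel cylinder 22 mm across and 30 mm tall (55 to 85 mm above the rim); this point is 70 mm above the rim; grip it from above
- eyeglass: bystander: small black eyeglass, 32 mm across, 34 mm tall, beside the base
- watchcase: bystander: round steel watch case, 40 mm across, 11 mm thick, on the bench below the bar
- screwdriver: bystander: screwdriver 130 mm long lying near the middle of the bench
- bracelet: bystander: rigid golden bracelet, 64 x 42 x 18 mm, towards the far edge
- small_cover: bystander: smaller glass cover, 56 mm across, 51 mm tall with its ball knob, towards the far edge

How it is judged:
By the outcome, as a careful person would: the job done as asked, in the order asked, and still so for the second after the job is handed in, while the arm keeps its last pose, push and grip.
It also fails if it takes over 64 s, if anything falls off the work surface, if the arm or the gripper's body presses on something with over 40 N, if the wrist force passes 120 N, or if a joint passes its speed limit or range.

### The arm

A 6-joint arm with a two-finger parallel gripper is mounted at the origin on the work surface. World frame = base frame: x ahead of the robot, y to its left, z up, the work surface at z = 0. Lengths are in mm, angles in rad, forces in N, time in s.
With the tool pointing down it reaches from about 350 to 975 mm from the base axis. Payload 7.1 kg.
Tool frame: the origin (TCP) lies midway between the tips of the shut fingers; the grasp point (between the pads) lies 19 mm behind it; z points along the fingers, y is the line along which they close (so a half turn about z gives the same grasp; the last joint's range is limited). The gripper opens to 88 mm and grips with 3 to 60 N. Pads are 20 mm wide; open, the fingers measure 115 mm over their backs; the gripper's body (75 mm by 178 mm) begins 61 mm behind the grasp point.
Start: joints at [1.219, 0.423, 1.63, -0, 1.089, -0.019], TCP at [204.15, 590.701, 222.675] pointing down, gripper open.
Joint ranges: [-3, 3], [-0.9, 2.11], [0.09, 2.58], [-1.31, 4.45], [0.11, 2.69], [-2.54, 2.54]. Speed limits (rad/s): [2.39, 2.39, 3.01, 3.14, 3.14, 3.14].

### API

Orientations are given as a rotation vector (axis times angle).
In Python, from workcell import ctrl gives the robot as it stands. The module is installed in compiled form; this text tells all that it offers.
- The arm moves only by the tool apply_moves, never from a script. Its argument "targets" is a list of rows, each a list of 3 entries, a list of its own where there are three numbers: the opening, from -1 (shut) to 1 (fully open), then the shift along the tool's x, y, z normalised to -1 to 1, where 1 is 5 cm, then the turn, a rotation vector about the tool's x, y, z normalised to -1 to 1, where 1 is 90 degrees. In form: [[jaw, [x, y, z], [wx, wy, wz]], ...]. A call has 1 to 8 rows; each row shifts and turns the commanded pose from where the row before left it, along the tool's axes as they then stand; what a row does not reach is not made up. A row lasts 1/8 s, in which the tool goes at most 62.5 mm and 10.7 degrees, less where a joint would pass 70% of its speed; a pose out of reach is approached as far as the arm can. A call with a number of a shift or a turn outside -1 to 1 is refused whole. A call with a gripper value outside its range is refused whole. The fingers move at their own pace and stop on an object; the grip force is fixed at half the most. Time passes only in rows, so rows that do not move let the fingers close. It gives the time, the measured TCP pose, the force, the opening and the grip force at its end, in the units of the state.
- ctrl.get_obs(): the state, without advancing time (a new reading comes with each control period).
- ctrl.get_image(name): name is "scene" or "top" or "wrist"; returns a dict with "pixels" (480x640x3 uint8, blue, green, red), "camera_matrix" (3x3 intrinsics, pixels), "k1" (the pictures are not rectified: a ray, as slopes to the right and down, at radius r is drawn at 1 + k1 r^2 times it, then the intrinsics apply), "view" (4x4, takes a point from world to camera coordinates); the wrist camera has in their place "hand_eye" (4x4, takes a point from camera to tool coordinates, whose origin is the TCP and whose axes are the flange's). Camera axes: x right, y down, z forward; pixel columns grow to the right and rows downward; lengths in mm; the calibration is good to about 2 mm. A picture is of the moment at which its call begins: read the wrist's pose just before it. There is no depth.
- ctrl.close_job(): hands the job in; it is judged then, once.
Trained networks look in the newest picture that a camera, given by its name, has taken for a name from the list of things; names that differ only in an ending like _2 or _b are one class to them, and where a whole thing is asked for, a point or a joint stands for the part that bears it (a point fixed in the world has none). Each returns a list of dicts, best first, with "score" (0 to 1); they miss things now and then, are a little off and sometimes report something else, mostly with a low value. They report only what shows in the picture. A call takes as long as a camera call.
- ctrl.masks_of(label, camera): "region" (480x640 bool, what is visible of it) and "bbox" ([left, top, right, bottom] in pixels, round what is visible of it).
- ctrl.pinpoint(label, camera): "xy" ([column, row] in pixels: a listed point, or the origin of a listed thing).
The state is a dict: "t": time; "qpos": joint angles; "qvel": joint speeds; "joint_torque": joint torques, N m; "ee_pos": TCP position; "orientation": TCP orientation; "ft_force": force on the tool from outside, world axes, zero at the start; "moment": the same for the moment, N m; "width": finger opening in mm; "grasp_force": force on a finger pad.
Only numpy, scipy, OpenCV 4.12 (cv2) and the standard library are available. Lean on these libraries where they do the work, as an engineer would, in place of code of your own. Each camera call takes 0.05 s, during which the arm holds its last target. There are 200 camera calls.

## Working session

There is one attempt and no reset: what is moved stays moved. The work goes in short steps, Python scripts to look and compute and a tool call to move; the robot and the scene stay as the last step left them, time stands still between calls to the robot, and variables do not carry over. Pictures are saved under pics/ and viewed, at most 12 in all, crops included, and the job is handed in when it is done.

Besides the shell and the picture viewer there is one more tool, called after "Request:" in YAML: its name, and indented under it one key for each argument. apply_moves: Moves the arm, as the interface text tells. Scaled input: -1 to 1 covers 5 cm each way for a shift and 90 degrees each way for a turn. Its arguments: {"type":"object","properties":{"targets":{"type":"array"}},"required":["targets"]}

```bash
mkdir -p pics; cat > h.py <<'E'
import numpy as np, cv2
from scipy.spatial.transform import Rotation as R
from workcell import ctrl
def tool():
    o=ctrl.get_obs(); T=np.eye(4); T[:3,:3]=R.from_rotvec(o["orientation"]).as_matrix(); T[:3,3]=o["ee_pos"]; return T
def cam(name):
    T=tool(); im=ctrl.get_image(name)
    V=np.linalg.inv(T@np.array(im["hand_eye"])) if name=="wrist" else np.array(im["view"])
    return dict(px=np.ascontiguousarray(im["pixels"]),K=np.array(im["camera_matrix"]),k1=im["k1"],V=V)
def ray(c,uv):
    d=np.linalg.solve(c["K"],[uv[0],uv[1],1])[:2]; s=d.copy()
    for _ in range(20): s=d/(1+c["k1"]*(s@s))
    P=np.linalg.inv(c["V"]); v=P[:3,:3]@np.r_[s,1]; return P[:3,3],v/np.linalg.norm(v)
def onz(c,uv,z):
    o,v=ray(c,uv); return o+v*(z-o[2])/v[2]
def proj(c,p):
    q=c["V"][:3,:3]@p+c["V"][:3,3]; s=q[:2]/q[2]; s=s*(1+c["k1"]*(s@s)); return (c["K"]@np.r_[s,1])[:2]
def tri(rs):
    A=sum(np.eye(3)-np.outer(v,v) for o,v in rs); b=sum((np.eye(3)-np.outer(v,v))@o for o,v in rs); return np.linalg.solve(A,b)
E
cat > look.py <<'E'
from h import *
np.set_printoptions(precision=1,suppress=True)
o=ctrl.get_obs(); print(o); 
cs={n:cam(n) for n in ("scene","top","wrist")}
for n in cs: cv2.imwrite(f"pics/a_{n}.png",cs[n]["px"])
Z=dict(headband=0,headband_seat=120,headband_crown=149,rail=0,rail_mid=180,base=0,movement=8,cover=8,cover_knob=78,eyeglass=0,watchcase=0,screwdriver=0,bracelet=0,small_cover=0)
for l,z in Z.items():
    rs=[]
    for n in cs:
        d=ctrl.pinpoint(l,n)[:1]
        for e in d:
            print(l,n,round(e["score"],2),np.array(e["xy"]),onz(cs[n],e["xy"],z)[:2])
            if e["score"]>.5: rs.append(ray(cs[n],e["xy"]))
    if len(rs)>1: print("   tri",tri(rs))
E
python3 look.py
```

```text
{'t': 0.0, 'qpos': array([ 1.2,  0.4,  1.6, -0. ,  1.1, -0. ]), 'qvel': array([ 0., -0.,  0., -0.,  0.,  0.]), 'joint_torque': array([ -0. , -54.5, -27.4,   0.1,   0. ,  -0. ]), 'ee_pos': array([204. , 590.2, 221.9]), 'orientation': array([-0.5, -3.1,  0. ]), 'ft_force': array([ 0.2, -0.2, -0.1]), 'moment': array([-0.1, -0. , -0.1]), 'grasp_force': 0.0, 'width': 87.7272912748884}
headband top 0.98 [451.  258.4] [ 553.2 -254.2]
headband_seat scene 0.66 [150.4 239.7] [ 552.4 -253.8]
headband_seat top 0.84 [464.1 255.7] [ 558.1 -253.1]
   tri [ 558.1 -252.2  124.2]
headband_crown scene 0.61 [146.3 226.7] [ 554.5 -255.1]
rail top 0.63 [449.8 258.7] [ 552.6 -251.5]
rail_mid scene 0.95 [444.  181.3] [506.  260.8]
rail_mid top 0.92 [205.1 286.9] [512.4 260.8]
   tri [512.4 259.4 184. ]
base scene 0.96 [161.  288.2] [ 541.7 -257.4]
base top 0.58 [467.5 256.7] [ 556.  -290.6]
   tri [ 555.1 -269.8   15. ]
movement scene 0.46 [462.4 266.7] [539.  309.6]
cover scene 0.66 [164.1 292.3] [ 562.8 -247.7]
cover top 0.81 [448.9 256.5] [ 557.5 -247.9]
   tri [ 557.6 -249.     3.4]
cover_knob scene 0.96 [157.2 257.9] [ 550.1 -249.8]
cover_knob top 0.65 [460.3 256.3] [ 557.2 -255.7]
   tri [ 556.9 -251.1   83.9]
eyeglass scene 0.52 [219.9 285.4] [ 543.5 -149.4]
eyeglass top 0.53 [405.5 261.1] [ 550.  -153.3]
   tri [ 550.  -150.4    6. ]
watchcase scene 0.5 [462.9 265.1] [524.9 315.6]
watchcase top 0.44 [197.6 277. ] [528.1 309.6]
screwdriver scene 0.61 [305.1 291.1] [573.1   7.4]
screwdriver top 0.74 [332.8 260.2] [556.6   8.3]
   tri [556.6   7.9 -14.8]
bracelet scene 0.58 [312.2 360.7] [740.6   8.5]
bracelet top 0.53 [330.6 174.2] [749.1   7.5]
   tri [747.9   7.9   8.4]
small_cover scene 0.83 [242.7 384.9] [ 779.8 -101.8]
small_cover top 0.63 [378.2 156.8] [ 785.  -100.2]
   tri [ 784.1 -100.5    5.1]
```

View pics/a_top.png

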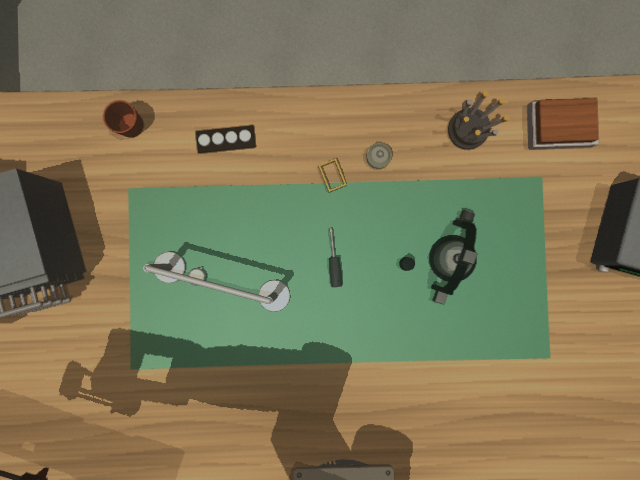

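View pics/a_scene.png

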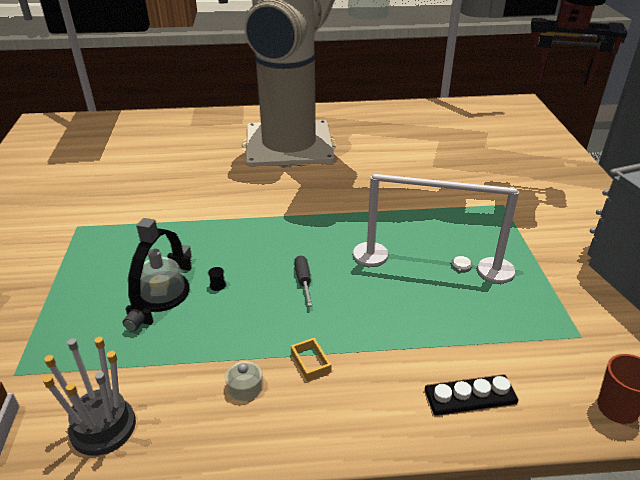

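```bash
cat > b.py <<'E'
from h import *
np.set_printoptions(precision=2,suppress=True)
t=cam("top"); s=cam("scene")
a,b=onz(t,(146,267),180),onz(t,(270,300),180); print("bar",a,b,np.degrees(np.arctan2(*(b-a)[[1,0]])))
a,b=onz(s,(375,178),180),onz(s,(517,191),180); print("bar scene",a,b,np.degrees(np.arctan2(*(b-a)[[1,0]])))
a,b=onz(t,(466,216),15),onz(t,(441,296),15); print("hb",a,b,(a+b)/2,np.degrees(np.arctan2(*(b-a)[[1,0]])))
T=tool(); print(T); print(np.array(ctrl.get_image("wrist")["hand_eye"]))
for z,n in((8,"base"),(159,"block")): 
  m=ctrl.masks_of("base" if n=="base" else "headband","top")[:2]; print([(q["score"],q["bbox"]) for q in m])
print(t["V"])
E
python3 b.py
```

```text
bar [553.92 372.68 180.  ] [483.54 137.06 180.  ] -106.63088384159772
bar scene [483.8  141.48 180.  ] [548.75 377.25 180.  ] 74.5986045486615
hb [ 645.51 -286.92   15.  ] [ 471.58 -225.74   15.  ] [ 558.55 -256.33   15.  ] 160.62092188773562
[[ -0.95   0.33  -0.   204.16]
 [  0.33   0.95  -0.   590.7 ]
 [  0.    -0.    -1.   222.67]
 [  0.     0.     0.     1.  ]]
[[  -0.     -0.96   -0.26   71.94]
 [   1.     -0.     -0.     -1.06]
 [   0.     -0.26    0.96 -162.01]
 [   0.      0.      0.      1.  ]]
[(0.62, [427.0, 231.7, 477.4, 283.2])]
[(0.82, [428.9, 209.7, 479.6, 306.2])]
[[  -0.03   -1.      0.     67.5 ]
 [  -1.      0.03   -0.04  602.11]
 [   0.04   -0.     -1.   1313.19]
 [   0.      0.      0.      1.  ]]
```

Request:
apply_moves:
  targets:
    - [1,[-0.61,-0.68,-0.1],[0,0,0]]
    - [1,[-0.61,-0.68,-0.1],[0,0,0]]
    - [1,[-0.61,-0.68,-0.1],[0,0,0]]
    - [1,[-0.61,-0.68,-0.1],[0,0,0]]
    - [1,[-0.61,-0.68,-0.1],[0,0,0]]
    - [1,[-0.61,-0.68,-0.1],[0,0,0]]
    - [1,[-0.61,-0.68,-0.1],[0,0,0]]
    - [1,[-0.61,-0.68,-0.1],[0,0,0]]

```text
t: 3.5
ee_pos: [346.4, 252.6, 263.1]
orientation: [0.52, 3.098, 0.001]
ft_force: [0.8, -0.6, -0.1]
width: 88.1
grasp_force: 0.0
```

Request:
apply_moves:
  targets:
    - [1,[-0.61,-0.68,-0.1],[0,0,0]]
    - [1,[-0.61,-0.68,-0.1],[0,0,0]]
    - [1,[-0.61,-0.68,-0.1],[0,0,0]]
    - [1,[-0.61,-0.68,-0.1],[0,0,0]]
    - [1,[-0.61,-0.68,-0.1],[0,0,0]]
    - [1,[-0.61,-0.68,-0.1],[0,0,0]]
    - [1,[-0.61,-0.68,-0.1],[0,0,0]]
    - [1,[-0.61,-0.68,-0.1],[0,0,0]]

```text
t: 4.5
ee_pos: [488.1, -84.4, 303.1]
orientation: [0.521, 3.098, 0.0]
ft_force: [1.0, 0.0, 0.0]
width: 87.7
grasp_force: 0.0
```

Request:
apply_moves:
  targets:
    - [1,[-0.61,-0.68,0],[0,0,0]]
    - [1,[-0.61,-0.68,0],[0,0,0]]
    - [1,[-0.61,-0.68,0],[0,0,0]]
    - [1,[-0.61,-0.68,0],[0,0,0]]
    - [1,[0,0,0],[0,0,0]]
    - [1,[0,0,0],[0,0,0]]

```text
t: 5.25
ee_pos: [558.0, -250.7, 302.3]
orientation: [-0.521, -3.097, -0.001]
ft_force: [-0.6, -0.7, -0.0]
width: 88.0
grasp_force: 0.0
```

```bash
cat > c.py <<'E'
from h import *
np.set_printoptions(precision=2,suppress=True)
T=tool(); print(T, ctrl.get_obs()["qpos"])
w=cam("wrist"); cv2.imwrite("pics/w1.png",w["px"])
for l,z in dict(headband=0,headband_seat=120,headband_crown=149,base=0,cover=8,cover_knob=78,eyeglass=0).items():
    for e in ctrl.pinpoint(l,"wrist")[:1]: print(l,round(e["score"],2),np.array(e["xy"]),onz(w,e["xy"],z)[:2])
E
python3 c.py
```

```text
[[  -0.95    0.33   -0.    558.01]
 [   0.33    0.95    0.   -250.71]
 [   0.      0.     -1.    302.3 ]
 [   0.      0.      0.      1.  ]] [-0.44  0.33  1.58  0.    1.23 -1.68]
headband 0.57 [314.8 200.8] [ 556.08 -255.29]
headband_seat 0.87 [313.7 221.8] [ 558.26 -256.21]
headband_crown 0.6 [311.9 225.6] [ 555.28 -256.56]
cover 0.56 [315.3 197.6] [ 551.25 -252.85]
cover_knob 0.83 [316.7 210.1] [ 555.32 -252.17]
eyeglass 0.62 [385.9 167.8] [ 545.68 -155.18]
```

View pics/w1.png

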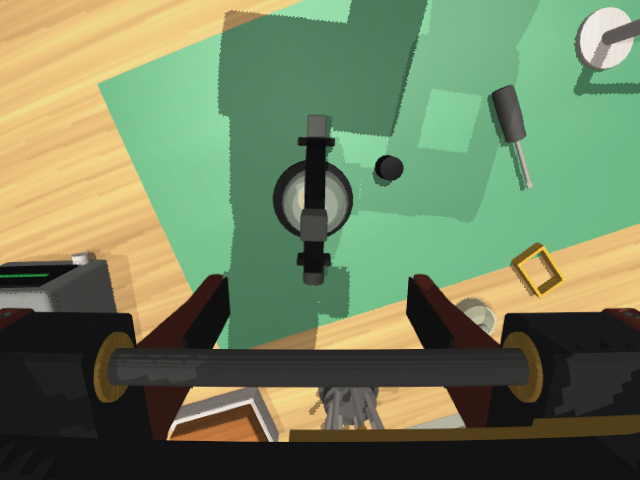

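Request:
apply_moves:
  targets:
    - [1,[0,-0.11,0.6],[0,0,0]]
    - [1,[0,0,0.8],[0,0,0]]
    - [1,[0,0,0.8],[0,0,0]]
    - [1,[0,0,0.6],[0,0,0]]
    - [1,[0,0,0.4],[0,0,0]]
    - [1,[0,0,0],[0,0,0]]

```text
t: 6.4
ee_pos: [555.7, -255.8, 141.2]
orientation: [-0.519, -3.095, -0.001]
ft_force: [0.6, -0.1, 1.5]
width: 88.0
grasp_force: 0.0
```

```bash
sed 's/w1/w2/' c.py > c2.py; python3 c2.py
```

```text
[[  -0.95    0.33   -0.    555.71]
 [   0.33    0.95    0.   -255.78]
 [   0.      0.     -1.    141.19]
 [   0.      0.      0.      1.  ]] [-0.45  0.51  1.71 -0.    0.93 -1.69]
headband 0.8 [317.3 232.2] [ 557.3  -257.95]
headband_seat 0.8 [319.8 279.8] [ 555.66 -255.8 ]
headband_crown 0.95 [318.2 302.9] [ 555.67 -256.77]
eyeglass 0.73 [428.1 181.1] [ 545.92 -154.71]
```

View pics/w2.png

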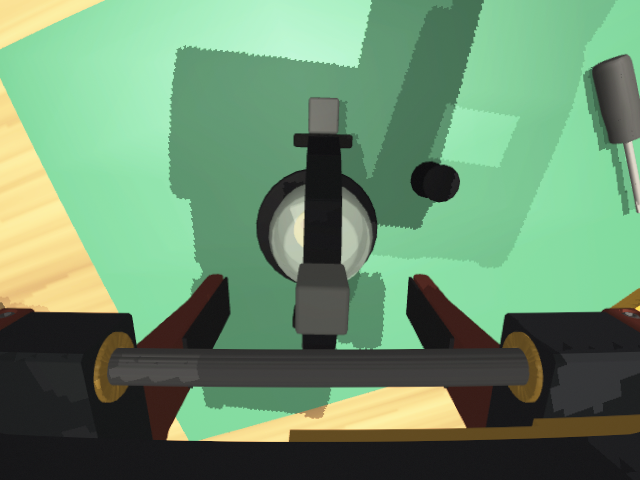

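Request:
apply_moves:
  targets:
    - [1,[0,-0.02,0.16],[0,0,0]]
    - [-1,[0,0,0],[0,0,0]]
    - [-1,[0,0,0],[0,0,0]]
    - [-1,[0,0,0],[0,0,0]]
    - [-1,[0,0,0],[0,0,0]]
    - [-1,[0,0,0],[0,0,0]]
    - [-1,[0,0,0],[0,0,0]]

```text
t: 7.68
ee_pos: [556.4, -257.4, 134.7]
orientation: [0.52, 3.098, -0.0]
ft_force: [0.7, 0.1, 0.1]
width: 31.3
grasp_force: 0.0
```

Request:
apply_moves:
  targets:
    - [-1,[0,0,0],[0,0,0]]
    - [-1,[0,0,0],[0,0,0]]
    - [-1,[0,0,0],[0,0,0]]
    - [-1,[0,0,-0.1],[0,0,0]]

```text
t: 8.18
ee_pos: [556.0, -257.2, 139.3]
orientation: [-0.52, -3.097, -0.0]
ft_force: [-0.4, 0.2, -1.1]
width: 23.6
grasp_force: 30.0
```

Request:
apply_moves:
  targets:
    - [-1,[0,0,-0.4],[0,0,0]]
    - [-1,[0,0,-0.7],[0,0,0]]
    - [-1,[0,0,-0.8],[0,0,0]]
    - [-1,[0,0,-0.8],[0,0,0]]
    - [-1,[0,0,-0.8],[0,0,0]]
    - [-1,[0,0,-0.6],[0,0,0]]
    - [-1,[0,0,-0.3],[0,0,0]]
    - [-1,[0,0,0],[0,0,0]]

```text
t: 9.18
ee_pos: [556.7, -257.5, 361.0]
orientation: [0.52, 3.096, -0.001]
ft_force: [-0.3, 0.4, -1.9]
width: 23.8
grasp_force: 30.0
```

Request:
apply_moves:
  targets:
    - [-1,[0.15,0.35,0],[0,0,0]]
    - [-1,[0.3,0.68,0],[0,0,0]]
    - [-1,[0.3,0.68,0],[0,0,0]]
    - [-1,[0.3,0.68,0],[0,0,0]]
    - [-1,[0.3,0.68,0],[0,0,0]]
    - [-1,[0.3,0.68,0],[0,0,0]]
    - [-1,[0.3,0.68,0],[0,0,0]]
    - [-1,[0.3,0.68,0],[0,0,0]]

```text
t: 10.18
ee_pos: [532.0, 23.0, 358.1]
orientation: [-0.519, -3.095, 0.0]
ft_force: [0.3, -0.2, -2.7]
width: 24.0
grasp_force: 30.0
```

Request:
apply_moves:
  targets:
    - [-1,[0.3,0.68,0],[0,0,0]]
    - [-1,[0.3,0.68,0],[0,0,0]]
    - [-1,[0.3,0.68,0],[0,0,0]]
    - [-1,[0.3,0.68,0],[0,0,0]]
    - [-1,[0.3,0.68,0],[0,0,0]]
    - [-1,[0.3,0.68,0],[0,0,0]]
    - [-1,[0.15,0.35,0],[0,0,0]]
    - [-1,[0,0,0],[0,0,0]]

```text
t: 11.18
ee_pos: [512.9, 262.8, 358.7]
orientation: [-0.517, -3.097, 0.002]
ft_force: [-0.2, -0.3, -1.2]
width: 23.9
grasp_force: 30.0
```

```bash
cat > d.py <<'E'
from h import *
np.set_printoptions(precision=2,suppress=True)
print(tool(), ctrl.get_obs()["qpos"])
for n in ("wrist","scene","top"):
  c=cam(n); cv2.imwrite(f"pics/r_{n}.png",c["px"])
  for l,z in dict(rail_mid=180,headband_seat=120,headband_crown=149,headband=0,cover_knob=78,cover=8,base=0).items():
    for e in ctrl.pinpoint(l,n)[:1]: print(n,l,round(e["score"],2),np.array(e["xy"]),onz(c,e["xy"],z)[:2])
E
python3 d.py
```

```text
[[ -0.95   0.32  -0.   512.9 ]
 [  0.32   0.95  -0.   262.82]
 [  0.    -0.    -1.   358.68]
 [  0.     0.     0.     1.  ]] [ 0.45  0.22  1.59 -0.    1.33 -0.79]
wrist headband_seat 0.89 [317.6 282.1] [595.62 232.51]
wrist headband_crown 0.69 [316.3 307.6] [613.64 224.81]
wrist headband 0.93 [318.8 228.1] [559.6  246.57]
wrist cover 0.69 [ 31.5 322.1] [ 553.51 -251.49]
wrist base 0.74 [318.  280.7] [638.79 218.05]
scene rail_mid 0.74 [444.8 184.2] [515.67 259.84]
scene headband_seat 0.84 [458.6  90.3] [-21.59 438.87]
scene headband_crown 0.91 [462.1  76.7] [-37.88 448.2 ]
scene headband 0.9 [447.1 157.1] [105.42 392.18]
scene cover_knob 0.66 [156.7 261.9] [ 561.35 -249.17]
scene cover 0.59 [457.8  91.1] [-274.88  521.12]
scene base 0.97 [160.5 290.5] [ 548.09 -257.42]
top rail_mid 0.73 [208.8 286.5] [512.92 253.74]
top headband 0.97 [197.2 286.7] [506.67 310.89]
top cover_knob 0.97 [462.5 258.2] [ 553.09 -260.15]
top cover 0.71 [448.1 257. ] [ 556.49 -246.08]
top base 0.56 [197.7 288.2] [503.32 309.85]
```

View pics/r_wrist.png

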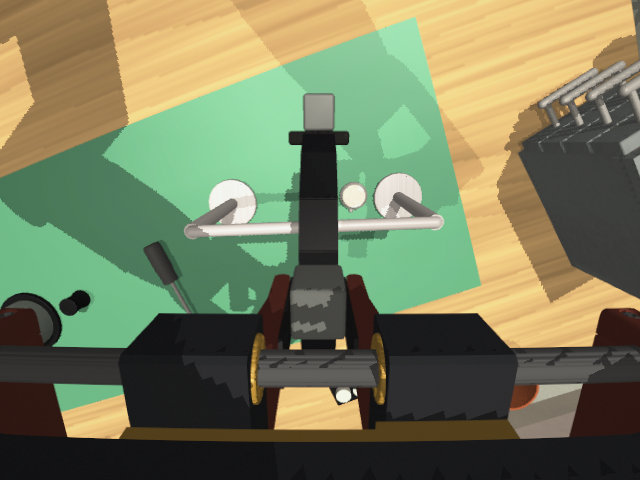

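View pics/r_scene.png

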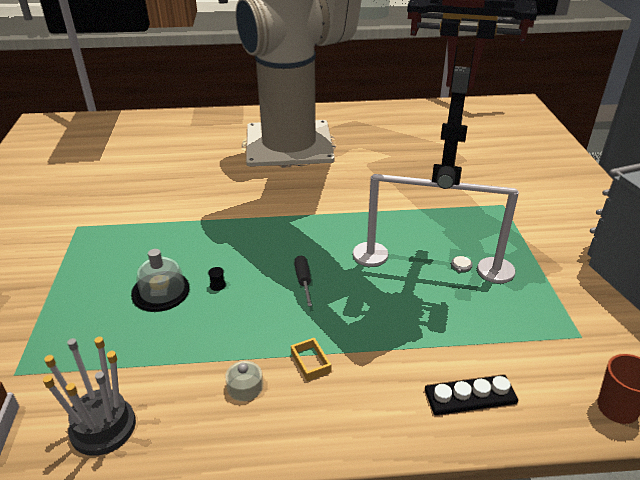

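```bash
cat > e.py <<'E'
from h import *
np.set_printoptions(precision=2,suppress=True)
w=cam("wrist")
g=cv2.cvtColor(w["px"],cv2.COLOR_BGR2GRAY).astype(float)
P=[]
for u in (215,240,270,285,350,370,385,410,425):
    c0=232-10*(u-190)/248
    v=np.arange(int(c0)-12,int(c0)+13); gr=np.diff(g[v,u])
    t,b=v[np.argmax(gr)]+.5,v[np.argmin(gr)]+.5
    p=onz(w,(u,(t+b)/2),180); P.append(p); print(u,t,b,p)
P=np.array(P)[:,:2]; m=np.median(P,0)
a,b=onz(w,(187,232),180),onz(w,(441,222),180)
d=cv2.fitLine(P.astype(np.float32),cv2.DIST_HUBER,0,.01,.01).ravel(); print("line",d,np.degrees(np.arctan2(d[1],d[0])),"mid",(a+b)/2,np.linalg.norm(a-b))
T=tool(); n=np.array([d[1],-d[0]]); print("tool y ang",np.degrees(np.arctan2(T[1,1],T[0,1])),"perp offset of tcp from line",(T[:2,3]-d[2:])@n, n)
E
python3 e.py
```

```text
215 223.5 234.5 [488.52 162.22 180.  ]
240 223.5 221.5 [490.59 188.13 180.  ]
270 221.5 232.5 [504.49 214.34 180.  ]
285 220.5 231.5 [508.38 228.63 180.  ]
350 218.5 229.5 [527.35 289.5  180.  ]
370 217.5 228.5 [532.81 308.34 180.  ]
385 216.5 212.5 [529.49 324.65 180.  ]
410 211.5 214.5 [536.03 348.18 180.  ]
425 214.5 225.5 [547.58 360.33 180.  ]
line [  0.28   0.96 517.98 262.24] 73.5301 mid [518.42 254.69 180.  ] 250.97587775993233
tool y ang 70.93650476933043 perp offset of tcp from line -3.979090966593763 [ 0.96 -0.28]
```

Request:
apply_moves:
  targets:
    - [-1,[-0.11,-0.09,0],[0,0,-0.028]]
    - [-1,[0,0,0.5],[0,0,0]]
    - [-1,[0,0,0.7],[0,0,0]]
    - [-1,[0,0,0.7],[0,0,0]]
    - [-1,[0,0,0.6],[0,0,0]]
    - [-1,[0,0,0.4],[0,0,0]]
    - [-1,[0,0,0.1],[0,0,0]]
    - [-1,[0,0,0],[0,0,0]]

```text
t: 13.42
ee_pos: [517.7, 256.1, 210.0]
orientation: [0.452, 3.109, 0.0]
ft_force: [-0.2, -0.3, -1.5]
width: 23.8
grasp_force: 30.0
```

```bash
cat > f.py <<'E'
from h import *
np.set_printoptions(precision=2,suppress=True)
print(tool(), ctrl.get_obs()["ft_force"])
s=cam("scene"); t=cam("top")
a=cv2.resize(s["px"][140:290,350:550],None,fx=4,fy=4)
cv2.imwrite("pics/h1.png",a)
E
python3 f.py
```

```text
[[ -0.96   0.28   0.   517.72]
 [  0.28   0.96   0.   256.08]
 [ -0.     0.    -1.   209.96]
 [  0.     0.     0.     1.  ]] [-0.21 -0.29 -1.52]
```

View pics/h1.png

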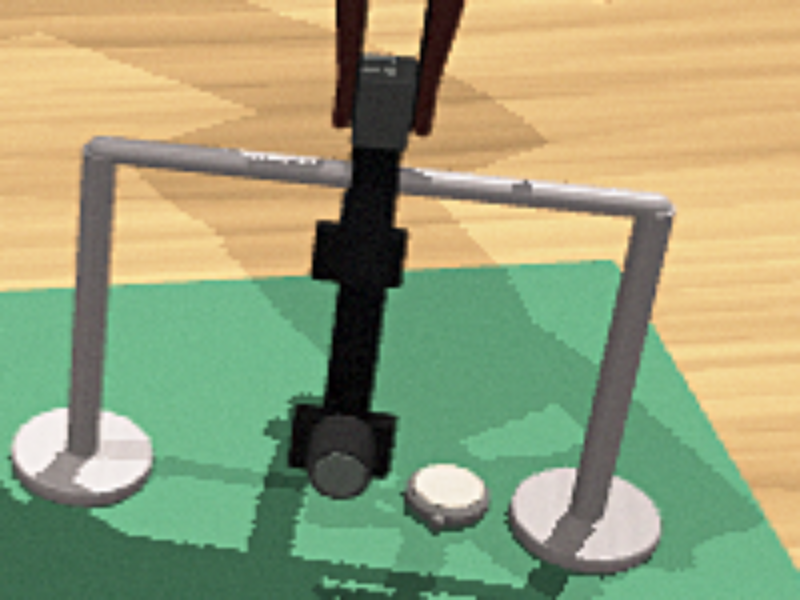

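The enlarged scene crop shows the arch astride the bar, its crown a little above it at the bar's middle. Now I lower it gently.

Request:
apply_moves:
  targets:
    - [-1,[0,0,0.08],[0,0,0]]
    - [-1,[0,0,0.06],[0,0,0]]
    - [-1,[0,0,0],[0,0,0]]

```text
t: 13.9
ee_pos: [517.3, 255.9, 202.5]
orientation: [-0.452, -3.109, 0.0]
ft_force: [0.1, -0.5, -1.9]
width: 24.0
grasp_force: 30.0
```

Request:
apply_moves:
  targets:
    - [-1,[0,0,0.03],[0,0,0]]
    - [-1,[0,0,0],[0,0,0]]

```text
t: 14.15
ee_pos: [517.4, 256.0, 201.1]
orientation: [-0.452, -3.109, 0.0]
ft_force: [-0.4, -0.7, -2.3]
width: 23.8
grasp_force: 30.0
```

Request:
apply_moves:
  targets:
    - [-1,[0,0,0.02],[0,0,0]]
    - [-1,[0,0,0],[0,0,0]]

```text
t: 14.4
ee_pos: [517.6, 256.0, 200.5]
orientation: [0.452, 3.109, 0.0]
ft_force: [-0.7, 0.3, 1.1]
width: 23.7
grasp_force: 30.0
```

Request:
apply_moves:
  targets:
    - [-1,[0,0,0.02],[0,0,0]]
    - [-1,[0,0,0],[0,0,0]]

```text
t: 14.65
ee_pos: [517.7, 256.0, 200.3]
orientation: [0.452, 3.108, 0.001]
ft_force: [-2.6, -2.4, 8.4]
width: 24.3
grasp_force: 30.0
```

Request:
apply_moves:
  targets:
    - [-1,[0,0,-0.02],[0,0,0]]
    - [-0.1,[0,0,0],[0,0,0]]
    - [-0.1,[0,0,0],[0,0,0]]
    - [-0.1,[0,0,0],[0,0,0]]

```text
t: 15.15
ee_pos: [517.5, 256.0, 200.0]
orientation: [-0.452, -3.109, 0.0]
ft_force: [-0.5, 0.4, -0.8]
width: 39.8
grasp_force: 0.0
```

```bash
sed 's/h1/h2/' f.py > f2.py; python3 f2.py
```

```text
[[ -0.96   0.28  -0.   517.48]
 [  0.28   0.96  -0.   256.  ]
 [  0.    -0.    -1.   200.02]
 [  0.     0.     0.     1.  ]] [-0.5   0.41 -0.82]
```

View pics/h2.png

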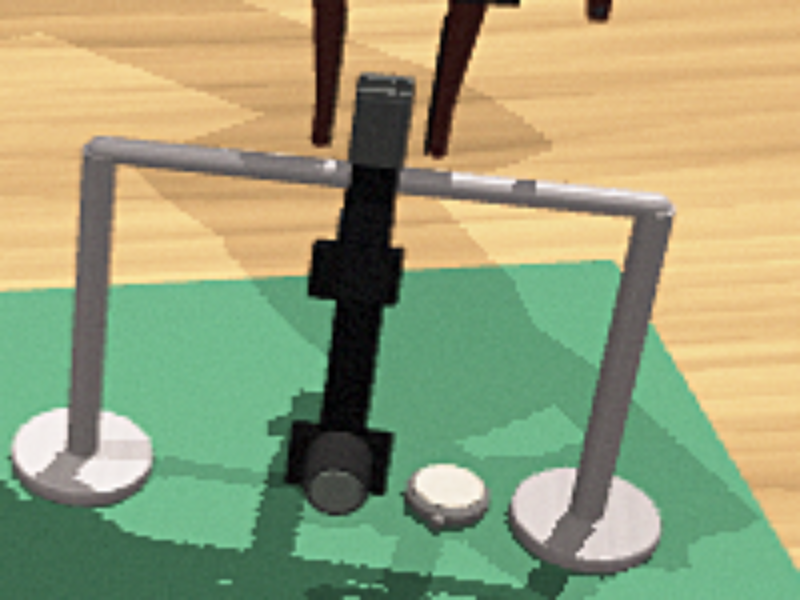

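Request:
apply_moves:
  targets:
    - [0.2,[0,0,-0.2],[0,0,0]]
    - [0.2,[0,0,-0.5],[0,0,0]]
    - [0.2,[0,0,-0.7],[0,0,0]]
    - [0.2,[0,0,-0.7],[0,0,0]]
    - [0.2,[0,0,-0.3],[0,0,0]]
    - [0.5,[0,0,0],[0,0,0]]

```text
t: 16.0
ee_pos: [517.8, 256.1, 321.1]
orientation: [0.452, 3.107, 0.002]
ft_force: [-0.1, 0.8, -0.2]
width: 59.5
grasp_force: 0.0
```

Request:
apply_moves:
  targets:
    - [0.5,[-0.13,-0.34,0],[0,0,0]]
    - [0.5,[-0.26,-0.68,0],[0,0,0]]
    - [0.5,[-0.26,-0.68,0],[0,0,0]]
    - [0.5,[-0.26,-0.68,0],[0,0,0]]
    - [0.5,[-0.26,-0.68,0],[0,0,0]]
    - [0.5,[-0.26,-0.68,0],[0,0,0]]
    - [0.5,[-0.26,-0.68,0],[0,0,0]]
    - [0.5,[-0.26,-0.68,0],[0,0,0]]

```text
t: 17.0
ee_pos: [537.1, -18.4, 318.5]
orientation: [-0.452, -3.106, 0.001]
ft_force: [0.8, 0.1, -0.4]
width: 65.9
grasp_force: 0.0
```

Request:
apply_moves:
  targets:
    - [0.5,[-0.26,-0.68,0.2],[0,0,0]]
    - [0.5,[-0.26,-0.68,0.2],[0,0,0]]
    - [0.5,[-0.26,-0.68,0.3],[0,0,0]]
    - [0.5,[-0.26,-0.68,0.3],[0,0,0]]
    - [0.5,[-0.26,-0.68,0.3],[0,0,0]]
    - [0.5,[-0.26,-0.68,0.2],[0,0,0]]
    - [0.5,[-0.13,-0.34,0],[0,0,0]]
    - [0.5,[0,0,0],[0,0,0]]

```text
t: 18.0
ee_pos: [555.7, -253.1, 244.6]
orientation: [-0.455, -3.107, -0.001]
ft_force: [0.2, -0.7, 0.0]
width: 65.7
grasp_force: 0.0
```

```bash
cat > g.py <<'E'
from h import *
np.set_printoptions(precision=2,suppress=True)
print(tool(), ctrl.get_obs()["qpos"]); L={}
for n in ("wrist","scene","top"):
  c=cam(n); cv2.imwrite(f"pics/k_{n}.png",c["px"])
  for l,z in dict(headband_seat=186,rail_mid=180,cover_knob=78,cover=8,base=0,movement=8).items():
    for e in ctrl.pinpoint(l,n)[:1]:
      print(n,l,round(e["score"],2),np.array(e["xy"]),onz(c,e["xy"],z)[:2]); L.setdefault(l,[]).append(ray(c,e["xy"]))
  for e in ctrl.masks_of("cover",n)[:1]+ctrl.masks_of("base",n)[:1]: print(n,"mask",e["score"],np.array(e["bbox"]))
for l in L:
  if len(L[l])>1: print(l,tri(L[l]))
E
python3 g.py
```

```text
[[  -0.96    0.29   -0.    555.73]
 [   0.29    0.96    0.   -253.09]
 [   0.      0.     -1.    244.59]
 [   0.      0.      0.      1.  ]] [-0.45  0.38  1.64  0.    1.12 -1.73]
wrist headband_seat 0.34 [540.4 148. ] [ 526.7 -103.7]
wrist cover_knob 0.58 [321.7 219.1] [ 552.66 -249.5 ]
wrist mask 0.56 [280.7 174.2 354.5 253. ]
wrist mask 0.75 [530.4 267.3 594.  323.8]
scene headband_seat 0.58 [443.6 179.7] [510.29 258.3 ]
scene rail_mid 0.72 [446.  186.1] [522.02 260.35]
scene cover_knob 0.96 [158.8 258.4] [ 551.81 -246.85]
scene cover 0.67 [160.4 291.1] [ 558.88 -254.85]
scene base 0.58 [156.5 288.1] [ 540.72 -265.66]
scene mask 0.88 [136.2 249.1 186.  304.2]
scene mask 0.57 [129.1 275.9 189.3 310.9]
top headband_seat 0.77 [207.3 282.9] [520.08 255.4 ]
top rail_mid 0.75 [208.9 285.9] [514.06 253.53]
top cover_knob 0.75 [461.1 259.6] [ 550.25 -257.13]
top cover 0.65 [447.5 258.2] [ 553.88 -244.66]
top base 0.42 [461.6 258.9] [ 551.46 -277.46]
top mask 0.79 [433.2 241.1 469.2 274.6]
top mask 0.71 [428.2 234.  472.8 284. ]
headband_seat [527.5  176.58 102.42]
cover_knob [ 551.38 -250.96   79.24]
rail_mid [514.79 258.47 175.31]
cover [ 554.29 -250.99    3.23]
base [ 551.07 -268.73   10.05]
```

View pics/k_wrist.png

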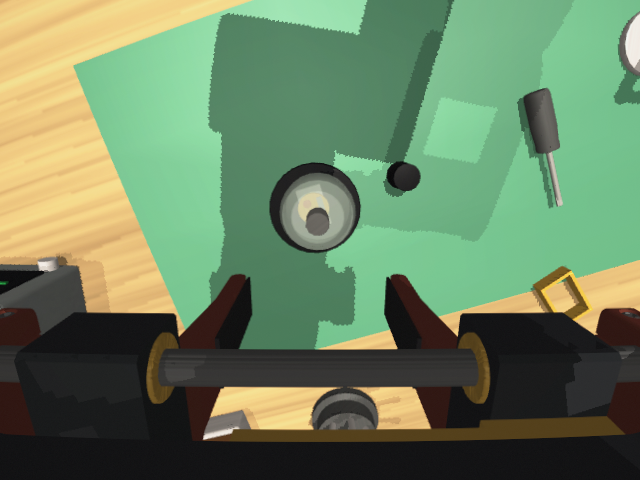

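```bash
python3 - <<'E'
from h import *
np.set_printoptions(precision=2,suppress=True)
w=cam("wrist"); T=tool(); r=T[:3,:3].T
for uv,z in (((315,207.5),6),((317.5,221),82)):
    p=onz(w,uv,z); print(p, r@(p-T[:3,3]))
hsv=cv2.cvtColor(w["px"],cv2.COLOR_BGR2HSV); g=((hsv[...,1]<110)&(hsv[...,2]<55)).astype(np.uint8)
g[:155]=0;g[260:]=0;g[:,:255]=0;g[:,370:]=0
c=max(cv2.findContours(g,0,1)[0],key=cv2.contourArea); e=cv2.fitEllipse(cv2.convexHull(c)); print("base ell",e,onz(w,e[0],8)[:2])
gr=cv2.cvtColor(w["px"],cv2.COLOR_BGR2GRAY); print(gr[212:232:4,296:340:2])
E
```

```text
[ 553.1  -255.72    6.  ] [  2.13  -4.36 239.17]
[ 553.42 -252.78   82.  ] [  2.66  -1.45 163.17]
base ell ((313.557861328125, 206.53411865234375), (89.39884948730469, 89.77397155761719), 100.3328857421875) [ 551.25 -256.85]
[[170 202 207 208 207 177  71  72  76  87  87  87  77  70  70 172 176 169
  169 170 170 170]
 [169 170 201 208 207  79  98 104 105 104 104 104 105 104 102  70 178 169
  169 170 169 169]
 [170 170 169 175 174 103 103 102 103 103 103 104 104 103 101 102 182 178
  169 168 169 169]
 [169 169 169 169 138 100 102 102 103 103 103 101 102 106 106 104 153 168
  168 169 169 168]
 [169 169 169 169 169 109 101 102 101 101 104 105 104 102 103 103 163 168
  169 169 168 167]]
```

Request:
apply_moves:
  targets:
    - [0.5,[0.04,-0.03,0.5],[0,0,0]]
    - [0.3,[0,0,0.7],[0,0,0]]
    - [0.2,[0,0,0.7],[0,0,0]]
    - [0.1,[0,0,0.5],[0,0,0]]
    - [0.1,[0,0,0.2],[0,0,0]]
    - [0.1,[0,0,0],[0,0,0]]

```text
t: 20.15
ee_pos: [554.0, -253.0, 115.0]
orientation: [-0.452, -3.108, -0.0]
ft_force: [0.6, -0.2, 0.2]
width: 48.1
grasp_force: 0.0
```

```bash
sed 's/w1/w3/' c.py > c3.py; python3 c3.py
```

```text
[[  -0.96    0.28   -0.    553.95]
 [   0.28    0.96    0.   -252.98]
 [   0.      0.     -1.    114.98]
 [   0.      0.      0.      1.  ]] [-0.45  0.54  1.73 -0.    0.87 -1.73]
cover 0.89 [319.  238.7] [ 553.28 -252.98]
cover_knob 0.91 [320.1 267.5] [ 552.48 -252.31]
eyeglass 0.73 [436.2 194.8] [ 547.46 -155.72]
```

View pics/w3.png

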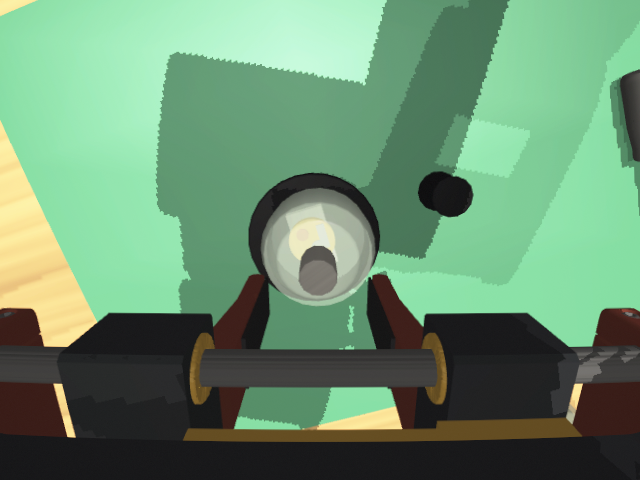

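Request:
apply_moves:
  targets:
    - [0.1,[0.02,-0.01,0.4],[0,0,0]]
    - [0.1,[0,0,0.4],[0,0,0]]
    - [0.1,[0,0,0.16],[0,0,0]]
    - [0.1,[0,0,0],[0,0,0]]

```text
t: 21.05
ee_pos: [552.5, -253.0, 66.4]
orientation: [-0.452, -3.107, -0.001]
ft_force: [0.2, 0.1, 0.1]
width: 48.2
grasp_force: 0.0
```

Request:
apply_moves:
  targets:
    - [-1,[0,0,0],[0,0,0]]
    - [-1,[0,0,0],[0,0,0]]
    - [-1,[0,0,0],[0,0,0]]
    - [-1,[0,0,0],[0,0,0]]
    - [-1,[0,0,0],[0,0,0]]
    - [-1,[0,0,0],[0,0,0]]

```text
t: 21.8
ee_pos: [553.2, -253.2, 67.5]
orientation: [0.452, 3.108, -0.0]
ft_force: [0.3, 1.4, 4.4]
width: 21.5
grasp_force: 30.0
```

Request:
apply_moves:
  targets:
    - [-1,[0,0,-0.04],[0,0,0]]
    - [-1,[0,0,-0.1],[0,0,0]]
    - [-1,[0,0,-0.2],[0,0,0]]
    - [-1,[0,0,-0.3],[0,0,0]]
    - [-1,[0,0,-0.4],[0,0,0]]
    - [-1,[0,0,-0.4],[0,0,0]]
    - [-1,[0,0,-0.4],[0,0,0]]
    - [-1,[0,0,-0.3],[0,0,0]]

```text
t: 22.8
ee_pos: [553.4, -253.4, 176.3]
orientation: [0.452, 3.107, -0.001]
ft_force: [0.9, 0.2, -3.1]
width: 21.4
grasp_force: 30.0
```

Request:
apply_moves:
  targets:
    - [-1,[0,0,-0.2],[0,0,0]]
    - [-1,[0,0,-0.1],[0,0,0]]
    - [-1,[0,0,0],[0,0,0]]
    - [-1,[0,0,0],[0,0,0]]
    - [-1,[0,0,0],[0,0,0]]
    - [-1,[0,0,0],[0,0,0]]

```text
t: 23.55
ee_pos: [552.8, -253.1, 188.8]
orientation: [-0.452, -3.108, -0.0]
ft_force: [-0.0, 0.4, -2.4]
width: 21.6
grasp_force: 30.0
```

```bash
cat > z.py <<'E'
from h import *
np.set_printoptions(precision=2,suppress=True)
c=cam("scene"); cv2.imwrite("pics/end.png",c["px"])
for n in ("scene","top"):
  if n=="top": c=cam(n)
  for l,z in dict(movement=8,base=0,cover_knob=193,headband_seat=186).items():
    for e in ctrl.pinpoint(l,n)[:1]: print(n,l,round(e["score"],2),np.array(e["xy"]),onz(c,e["xy"],z)[:2])
E
python3 z.py
```

```text
scene movement 0.76 [157.8 287.7] [ 549.06 -260.82]
scene base 0.65 [159.4 289.6] [ 545.4  -259.77]
scene cover_knob 0.77 [143.4 202.3] [ 547.32 -252.84]
scene headband_seat 0.71 [443.6 181.9] [517.51 256.49]
top movement 0.55 [208.7 286.1] [507.5  284.06]
top base 0.97 [450.3 255.1] [ 560.58 -252.89]
top cover_knob 0.69 [479.7 258.8] [ 551.25 -263.91]
top headband_seat 0.9 [206.6 284.4] [517.27 256.79]
```

View pics/end.png

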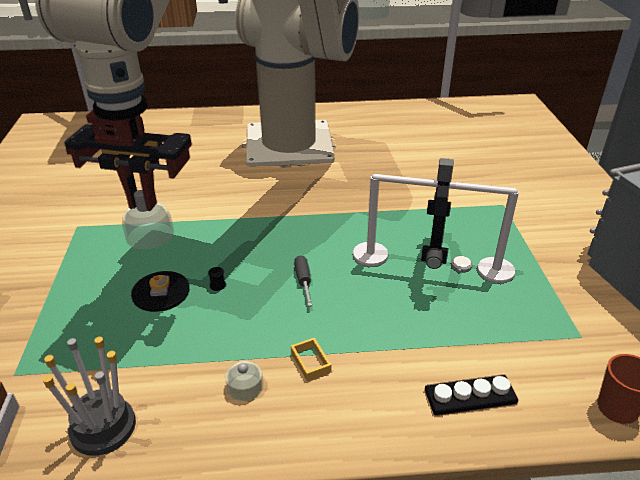

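The picture shows the headband hanging on the bar (441,190), the cover held level (148,228) and the movement on its base (159,285). The rim is at about 129 mm, so I'm handing the job in.

```bash
python3 -c "from workcell import ctrl; print(ctrl.close_job())"
```

```text
the job is handed in; nothing more can be done
None
```

I handed the job in at about 24 s: the headband hangs by itself on the rail bar, and the dust cover is held level and still above its base, its rim about 13 cm above the bench; the movement and bystanders look undisturbed in the final picture, but no verdict came back.

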